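Hang the batch tags on the ripening rail

TASK

Hang the round tag on the rail in front of the round cheese and the square tag in front of the square cheese, each centred on its cheese and hanging freely. The rail is covered by a strip except at one end, so hook each tag on in the open gap and slide it along to its cheese; a tag cannot pass another, so mind the order. Leave the narrow tag in its stand and do not disturb the cheeses or anything else on the table.

Things in the scene. Friction and masses are not known exactly. Their poses are not given: they have to be found in the camera images.
- tag_round: Tag with a ROUND grey board (68 dia, 8 thick), upright in its stand, 0.1 to 0.23 kg. Frame (mm): x = the board's normal, the hook's mouth opens to +x; y across the board; z up; origin level with the foot's underside, mid width, board at x -1 to 7, foot 50 wide, x -7 to 7, 26 high. Board top z 76, tab top z 168. Hook and tab: see its points.
- tag_round_grip (a point): Point in the round tag's upright wooden grip tab, at x -34, y 0, z 150 mm in the tag's frame; tag axes. The tab spans x -41 to -27, y -20 to 20, z 118 to 168: it stands behind and above the hook, to be pinched from above across its 40 mm width (along y).
- tag_round_seat (a point): Where the rail's axis lies when hung: x 0, y 0, z 111 mm in the tag's frame. The hook is a 44 wide steel strap round it: arch underside z 118, top z 124; riser at x -20 to -14; lip at x 12 to 18, down to z 104; floor strap top z 76. So the mouth (+x side) is 28 high, the inside 26 wide.
- tag_square: Tag with a SQUARE grey board (70 wide, 52 high, 8 thick), otherwise the same as tag_round: same hook, tab, foot, frame and mass range.
- tag_square_grip (a point): Point in the square tag's grip tab, as for the round tag.
- tag_square_seat (a point): Where the rail's axis lies when the square tag hangs, as for the round tag.
- tag_narrow: Third tag with a NARROW upright board (38 wide, 52 high, its foot is wider), otherwise the same; it stays in its stand.
- rack: Fixed rack. Origin on the table under the rail; x away from the robot, y along the rail. Steel rail 14 mm dia, axis z 160 mm, y -304 to 329 between 22 mm square posts (175 high). Aluminium cover strip over it: x -8 to 28, z 181 to 189, y -325 to 190. Behind: strip posts (x 40 to 54, y -315 and 181), a 30 mm thick wooden board (x 58 to 218) with three cheeses about 165 mm apart.
- rail_gap (a point): On the rail's axis in the middle of the open gap (rack y 265 mm, z 160; gap y 190 to 329, at the robot's left end); rack axes. A seated hook (arch top z 173) slides under the strip with 8 mm to spare; to get its lip over the rail a hook must be raised over 14 mm, which only the gap allows.
- rail_far (a point): On the rail's axis near its closed end, at the robot's right (rack y -290 mm, z 160); rack axes.
- cheese_round: ROUND cheese wheel, 116 dia, 75 high, on the rack's board; origin at the centre of its underside, axes parallel to the rack's. The round tag's mark: level with its centre along the rail.
- cheese_square: SQUARE cheese, 108 x 108 x 60 high; origin at the centre of its underside, axes parallel to the rack's. The square tag's mark: level with its centre along the rail.
- cheese_loaf: OBLONG cheese, 136 deep, 70 wide, 65 high; gets no tag. Origin at the centre of its underside. The three cheeses stand in any order.
- stand_round: Fixed dark wooden stand, 60 x 90 x 30 mm high, holding the round tag's foot in a slot 17 wide, 60 long, 22 deep, floor 8 mm above the table: the tag comes out straight up. Origin centre of underside, axes parallel to the tag's. The three stands are alike and swap places.
- stand_square: The same stand, holding the square tag.
- stand_narrow: The same stand, holding the narrow tag.
- bottle: White bottle, 54 dia, 130 high, between stands and rail; bystander. Origin centre of underside.
- jar: Amber jar, 54 dia, 90 high, between stands and rail; bystander. Origin centre of underside.
- brush: Brush 190 mm long lying at the robot's left; bystander.
- scraper: Scraper 200 mm long lying at the robot's right; bystander.
- cup: Steel mug, 72 dia, 85 high, near the robot; bystander.
- small_cheese: Small cheese, 90 dia, 45 high, at the robot's left; bystander.
There are look-alikes about, which are no part of the job. Leave any pink look-alike of the tag_narrow alone.

How it is judged:
On the way, in this order (a step that is already met when the one before it is completed fails the run):
1. one of the two tags is hooked on the rail in the open gap (((x of tag_round_seat in the frame of rack between -0.014 and 0.014 m and z of tag_round_seat in the frame of rack between 0.15 and 0.172 m and y of tag_round_seat in the frame of rack between 0.185 and 0.33 m) or (x of tag_square_seat in the frame of rack between -0.014 and 0.014 m and z of tag_square_seat in the frame of rack between 0.15 and 0.172 m and y of tag_square_seat in the frame of rack between 0.185 and 0.33 m))), for 0.1 s.
2. with that one on the rail under the strip, the other is hooked on in the gap (((x of tag_round_seat in the frame of rack between -0.014 and 0.014 m and z of tag_round_seat in the frame of rack between 0.15 and 0.172 m and y of tag_round_seat in the frame of rack between 0.185 and 0.33 m and x of tag_square_seat in the frame of rack between -0.014 and 0.014 m and z of tag_square_seat in the frame of rack between 0.15 and 0.172 m and y of tag_square_seat in the frame of rack below 0.165 m) or (x of tag_square_seat in the frame of rack between -0.014 and 0.014 m and z of tag_square_seat in the frame of rack between 0.15 and 0.172 m and y of tag_square_seat in the frame of rack between 0.185 and 0.33 m and x of tag_round_seat in the frame of rack between -0.014 and 0.014 m and z of tag_round_seat in the frame of rack between 0.15 and 0.172 m and y of tag_round_seat in the frame of rack below 0.165 m))), for 0.1 s.
At the end, for the whole second after the job is handed in: Both tags hang from the rail at rest: seat point within 14 mm of the rail's axis across it and 10 mm in height, within 20 mm of the matching cheese's centre along the rail, tilted less than 0.3 and turned less than 0.35 rad; the narrow tag stands in its stand within 20 mm of where it was (x of tag_round_seat in the frame of rack between -0.014 and 0.014 m and z of tag_round_seat in the frame of rack between 0.15 and 0.17 m and y of tag_round_seat in the frame of cheese_round between -0.02 and 0.02 m and angle between each of tag_round, tag_square's own z axis and vertical below 0.3 rad and angle between the y axis of each of tag_round, tag_square and the y axis of rack, either way round below 0.35 rad and linear speed of each of tag_round, tag_square below 0.02 m/s and angular speed of each of tag_round, tag_square below 0.3 rad/s and x of tag_square_seat in the frame of rack between -0.014 and 0.014 m and z of tag_square_seat in the frame of rack between 0.15 and 0.17 m and y of tag_square_seat in the frame of cheese_square between -0.02 and 0.02 m and distance of tag_narrow from where it was at the start of the episode below 0.02 m and angle between tag_narrow's own z axis and vertical below 0.2 rad); the robot touches nothing.
It fails at once if a cheese on the rack is pushed more than 15 mm (distance of any of cheese_round, cheese_square, cheese_loaf from where it was at the start of the episode above 0.015 m).
It fails at once if a bystander on the table is moved more than 30 mm (distance of any of bottle, jar, brush, scraper, cup, small_cheese from where it was at the start of the episode above 0.03 m).
It fails at once if the narrow tag is taken out or moved more than 20 mm (distance of tag_narrow from where it was at the start of the episode above 0.02 m).
It also fails if it takes over 72 s, if anything falls off the work surface, if the arm or the gripper's body presses on something with over 40 N, if the wrist force passes 120 N, or if a joint passes its speed limit or range.

ROBOT

A 6-joint arm with a two-finger parallel gripper is mounted at the origin on the work surface. World frame = base frame: x ahead of the robot, y to its left, z up, the work surface at z = 0. Lengths are in m, angles in rad, forces in N, time in s.
With the tool pointing down it reaches from about 0.35 to 0.925 m from the base axis. Payload 6.4 kg.
Tool frame: the origin (TCP) lies at the very end of the fingers, on their centre line; the grasp point (between the pads) lies 19 mm behind it (bot.grip_point_offset is the distance from the TCP to the grasp point, in m); z points along the fingers, y is the line along which they close (so a half turn about z gives the same grasp; the last joint's range is limited). The gripper opens to 85 mm and grips with 20 to 120 N. Pads are 22 mm wide; open, the fingers measure 114 mm over their backs; the gripper's body (76 mm by 85 mm) begins 54 mm behind the grasp point. The pads swing forward as they close: fully open they stand 13 mm farther back than shut.
Start: joints at [1.075, 0.245, 1.558, -0, 1.339, -0.174], TCP at [0.206, 0.617, 0.231] pointing down, gripper open.
Joint ranges: [-3.13, 3.13], [-1.02, 2.26], [0.13, 2.54], [-0.95, 4.09], [0.21, 2.88], [-2.74, 2.74]. Speed limits (rad/s): [2.57, 2.57, 3.14, 3.14, 3.14, 3.14].

INTERFACE

Orientations are given as [roll, pitch, yaw] about the fixed x, y, z axes, in that order (R = Rz(yaw) Ry(pitch) Rx(roll)).
In Python, from plant import bot gives the robot as it stands.
- The arm moves only by the tool drive_tool, never from a script. Its argument "targets" is a list of rows, each an object with "translation": the shift along the tool's x, y, z in mm, a list of three; "twist": the turn, a rotation vector about the tool's x, y, z in degrees, a list of three; "fingers": the finger opening in mm, from 0 to 85.4. A call has exactly 8 rows; each row is the pose to reach, as a shift and turn from the pose commanded when the call began, along the tool's axes at that moment; what a row does not reach only later rows make up. A row lasts 1/10 s, in which the tool goes at most 50 mm and 8.59 degrees, less where a joint would pass 70% of its speed; a pose out of reach is approached as far as the arm can. A call with a gripper value outside its range is refused whole. The fingers move at their own pace and stop on an object; "force" is the grip in N (left out, the last holds). Time passes only in rows, so rows that repeat a pose let the fingers close, or fill a call up. It gives the time, the measured TCP pose, the force, the opening and the grip force at its end, in the units of the state.
- bot.observe(): the state, without advancing time (a new reading comes with each control period).
- bot.snapshot(name): name is "scene" or "top"; returns the picture (400x640x3 uint8, red, green, blue); there is no depth.
- bot.camera_info(name): a dict with "fx", "fy", "cx", "cy" (pixels), "extrinsics" (4x4, takes a point from camera to world coordinates). Camera axes: x right, y down, z forward; pixel columns grow to the right and rows downward; lengths in m; the calibration is good to about 2 mm. A picture is of the moment at which its call begins. camera_info takes no time and is no camera call.
- bot.finish_job(): hands the job in; it is judged then, once.
The state is a dict: "time": time; "joint_pos": joint angles; "qd": joint speeds; "tau": joint torques, N m; "tcp_pos": TCP position; "tcp_rot": TCP orientation; "wrist_force": force on the tool from outside, world axes, zero at the start; "wrist_torque": the same for the moment, N m; "grip_width": finger opening in m; "grasp_force": force on a finger pad.
Only numpy, scipy, OpenCV 4.12 (cv2) and the standard library are available. Lean on these libraries where they do the work, as an engineer would, in place of code of your own. Each camera call takes 0.05 s, during which the arm holds its last target. There are 200 camera calls.

## Working session

There is one attempt and no reset: what is moved stays moved. The work goes in short steps, Python scripts to look and compute and a tool call to move; the robot and the scene stay as the last step left them, time stands still between calls to the robot, and variables do not carry over. Pictures are saved under pics/ and viewed, at most 10 in all, crops included, and the job is handed in when it is done.

Besides the shell and the picture viewer there is one more tool, called after "Request:" as name(argument=value, ...) on one line, values as JSON. drive_tool: Moves the arm, as the interface text tells. Its arguments: {"type":"object","properties":{"targets":{"type":"array"},"force":{"type":"number"}},"required":["targets"]}

```bash
mkdir -p pics && ls && python3 - <<'E'
from plant import bot
import cv2,numpy as np
s=bot.observe();print({k:np.round(v,3).tolist() for k,v in s.items()})
for n in("scene","top"):
    i=bot.camera_info(n);print(n,i)
    cv2.imwrite(f"pics/{n}0.png",bot.snapshot(n)[:,:,::-1])
E
```

```text
pics
{'time': 0.0, 'joint_pos': [1.075, 0.246, 1.559, -0.0, 1.339, -0.174], 'qd': [-0.0, 0.001, 0.001, 0.0, -0.001, 0.001], 'tau': [0.001, -42.95, -32.613, -0.0, 0.005, -0.0], 'tcp_pos': [0.205, 0.616, 0.23], 'tcp_rot': [-3.14, -0.0, 2.82], 'wrist_force': [-0.061, 0.519, -0.875], 'wrist_torque': [0.052, -0.029, -0.027], 'grasp_force': 0.0, 'grip_width': 0.085}
scene {'fx': 508.3036336868851, 'fy': 508.3036336868851, 'cx': 325.59697977407745, 'cy': 196.17433582983912, 'extrinsics': array([[-0.83945495,  0.44018751, -0.31866965,  0.99123446],
       [ 0.54342645,  0.68186552, -0.48963977,  0.6980471 ],
       [ 0.00175654, -0.58420405, -0.81160492,  1.26402135],
       [ 0.        ,  0.        ,  0.        ,  1.        ]])}
top {'fx': 510.10033265741856, 'fy': 510.10033265741856, 'cx': 323.9330532165326, 'cy': 193.4592130930435, 'extrinsics': array([[-0.01626663, -0.99308574,  0.11625884,  0.34060606],
       [-0.99983828,  0.01704756,  0.00572588, -0.00397641],
       [-0.00766821, -0.1161469 , -0.99320244,  1.59864837],
       [ 0.        ,  0.        ,  0.        ,  1.        ]])}
```

View pics/scene0.png

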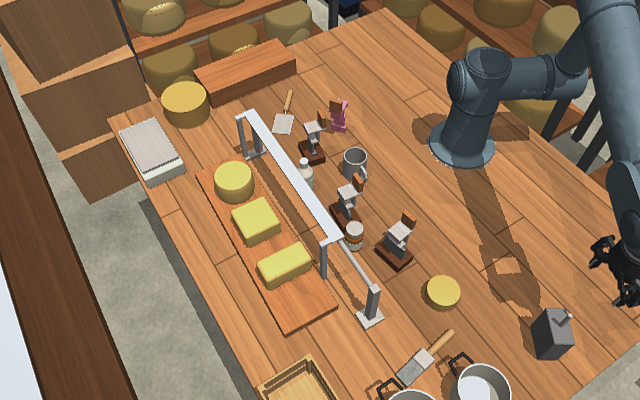

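View pics/top0.png

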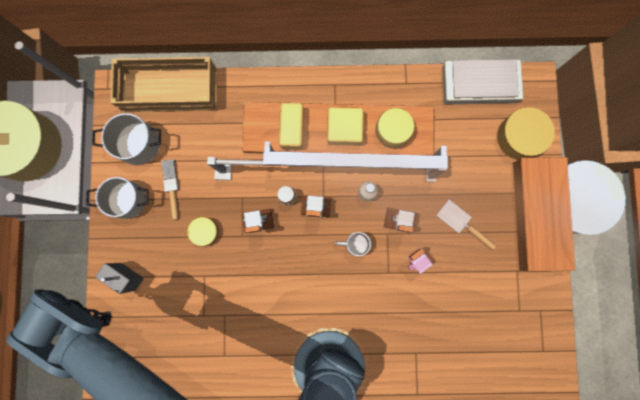

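The scene view shows the cheeses from the robot's left: loaf (285,265), square (256,220) and round (233,180), so the round tag goes on first. The three tags stand at about (397,240), (348,200) and (313,140) in the scene view, and the gap is on the left. I'll enlarge to tell the boards apart.

```bash
python3 - <<'E'
import cv2,numpy as np
a=cv2.imread("pics/scene0.png");b=cv2.imread("pics/top0.png")
c=lambda im,x,y,w,h,k:cv2.resize(im[y:y+h,x:x+w],None,fx=k,fy=k,interpolation=cv2.INTER_CUBIC)
# tags: scene crops (50x75 ->x5)
r1=np.hstack([c(a,375,205,50,70,5),c(a,325,165,50,70,5),c(a,290,105,50,70,5)])
cv2.imwrite("pics/c1.png",r1)
r2=np.vstack([np.hstack([c(b,235,190,50,50,5),c(b,290,180,50,50,5),c(b,380,190,50,50,5)]),])
cv2.imwrite("pics/c2.png",np.vstack([r2, c(b,200,140,250,45,3)]))
E
```

```text
(no output)
```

View pics/c1.png

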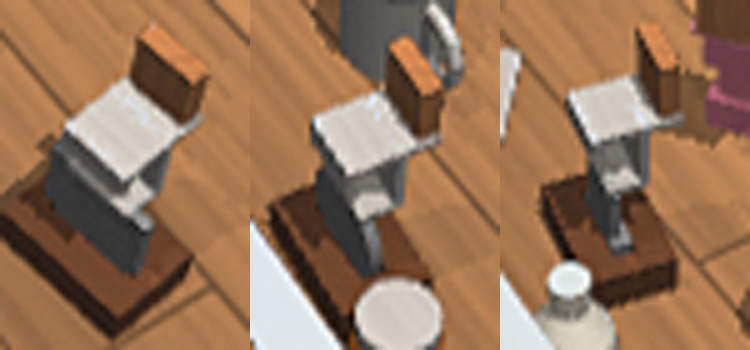

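View pics/c2.png

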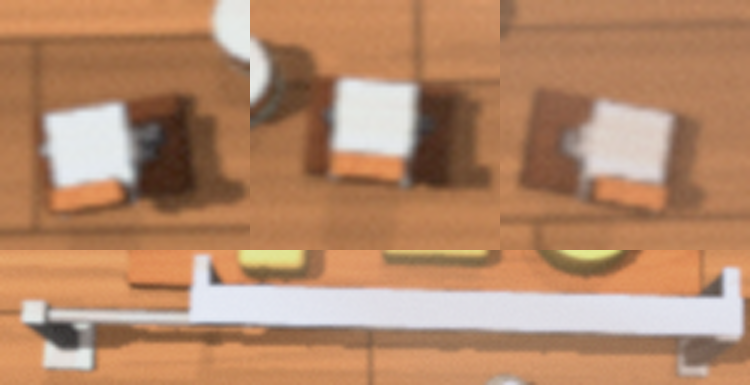

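The left tag, at (397,240) in the scene view, is the square one. The middle tag at (348,200) is round and the right one at (313,140) is narrow. I'll take one more enlargement for the rack and cheese corners.

```bash
python3 - <<'E'
import cv2,numpy as np
a=cv2.imread("pics/scene0.png");b=cv2.imread("pics/top0.png")
c=lambda im,x,y,w,h,k:cv2.resize(im[y:y+h,x:x+w],None,fx=k,fy=k,interpolation=cv2.INTER_CUBIC)
o=np.zeros((600,800,3),np.uint8)
o[:360,:320]=c(a,225,100,80,90,4)
o[:400,330:650]=c(a,310,225,80,100,4)
o[410:575,:450]=c(b,270,98,150,55,3)
o[410:570,460:780]=c(b,200,145,80,40,4)
cv2.imwrite("pics/c3.png",o)
E
```

```text
(no output)
```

View pics/c3.png

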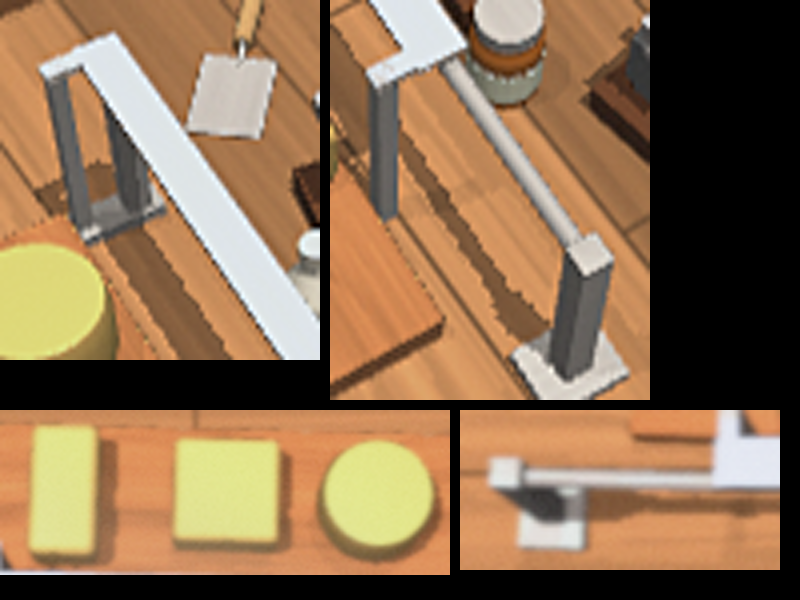

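```bash
cat > h.py <<'E'
import numpy as np
from plant import bot
from scipy.optimize import least_squares
CAM={n:bot.camera_info(n) for n in("scene","top")}
def proj(n,P):
    c=CAM[n];E=c["extrinsics"];p=(np.asarray(P)-E[:3,3])@E[:3,:3]
    return np.c_[c["fx"]*p[:,0]/p[:,2]+c["cx"],c["fy"]*p[:,1]/p[:,2]+c["cy"]]
def ray(n,uv,z):
    c=CAM[n];E=c["extrinsics"];d=E[:3,:3]@[(uv[0]-c["cx"])/c["fx"],(uv[1]-c["cy"])/c["fy"],1]
    return E[:3,3]+d*(z-E[2,3])/d[2]
def px(u,off,k): return (np.array(u,float)+.5)/k-.5+np.array(off)
def T(p,L,z0):
    L=np.array(L)/1e3;c,s=np.cos(p[2]),np.sin(p[2])
    return np.c_[p[0]+c*L[:,0]-s*L[:,1],p[1]+s*L[:,0]+c*L[:,1],L[:,2]+z0]
def fit(obs,z0,x0):
    # obs: list (cam, local mm pts, px)
    f=lambda p:np.concatenate([(proj(n,T(p,L,z0))-u).ravel() for n,L,u in obs])
    r=least_squares(f,x0,loss="soft_l1");print(np.round(r.x,4),"res",np.round(f(r.x).reshape(-1,2),1).tolist());return r.x
E
python3 - <<'E'
from h import *
S=[[18,-22,124],[18,22,124],[-27,-20,168],[-41,-20,168],[-41,20,168],[-27,20,168]]
Tp=[[18,22,124],[18,-22,124],[-27,20,168],[-27,-20,168]]
sq=fit([("scene",S,px([[65,125],[128,180],[140,38],[152,24],[207,75],[197,90]],(375,205),5)),
 ("top",Tp,px([[43,114],[125,102],[48,192],[121,179]],(235,190),5))],.008,[.5,.2,0])
ro=fit([("scene",S,px([[62,117],[88,172],[138,45],[153,37],[191,90],[178,102]],(325,165),5)),
 ("top",Tp,px([[84,78],[168,82],[80,152],[158,156]],(290,180),5))],.008,[.5,0,0])
P=[[11,329,175],[-11,329,175],[-11,351,175],[11,351,175]]
ra=fit([("scene",[[-8,-325,189]],px([[116,32]],(225,100),4)),
 ("scene",[[-8,190,189]]+P,px([[137,46],[237,249],[264,233],[284,255],[255,274]],(310,225),4)),
 ("top",[[-8,190,189]]+[P[3],P[0],P[1],P[2]],px([[254,75],[30,48],[62,48],[62,77],[30,77]],(200,145),4)),
 ("top",[[-8,-325,189],[28,-325,189]],px([[742,83],[741,47]],(200,140),3))],0,[.7,-.05,0])
R=np.array([[np.cos(ra[2]),-np.sin(ra[2])],[np.sin(ra[2]),np.cos(ra[2])]])
for n,u,z in(("sq",(226.5,82),.09),("ro",(378,85),.105),("loaf",(64,81),.095)):
    w=ray("top",px(u,(270,98),3),z);print(n,w,"rack",R.T@(w[:2]-ra[:2]))
print("gap",T(ra,[[0,265,160]],0))
for n,u,z in(("bottle",(370,187),.13),("jar",(286,194),.09),):print(n,ray("top",u,z))
E
```

```text
[0.4477 0.2134 0.1361] res [[0.2, -0.0], [-0.4, -0.0], [-0.2, -0.8], [1.2, -0.9], [1.5, -1.3], [-0.3, -1.3], [0.2, -0.4], [-1.1, -0.4], [-0.5, -1.5], [-0.9, -1.1]]
[ 0.4901  0.0325 -0.1299] res [[-0.1, -0.1], [1.8, 0.6], [0.1, -0.5], [1.7, -0.6], [0.9, -0.7], [-1.1, -1.3], [1.1, -1.0], [-0.6, -0.1], [0.2, -1.6], [-1.3, -0.8]]
[ 0.5945 -0.0161 -0.0433] res [[-0.1, -0.2], [0.4, -1.0], [-0.5, -1.3], [0.5, -1.6], [0.8, 0.3], [0.2, -0.1], [-0.3, -0.4], [0.0, -0.9], [-0.2, -0.7], [-0.7, -0.3], [-0.4, -0.5], [-0.1, 0.3], [0.2, -0.4]]
sq [ 0.72452152 -0.06287884  0.09      ] rack [ 0.13191587 -0.04106447]
ro [ 0.71489351 -0.21321451  0.105     ] rack [ 0.1288103  -0.19167612]
loaf [0.72725479 0.10064067 0.095     ] rack [0.12756198 0.12241991]
gap [[0.60598997 0.24861359 0.16      ]]
bottle [ 0.5290882  -0.12944624  0.13      ]
jar [0.51751803 0.11774184 0.09      ]
```

```bash
cat >> h.py <<'E'
from scipy.spatial.transform import Rotation as Ro
def plan(xyz,yaw):
    s=bot.observe();R0=Ro.from_euler("xyz",s["tcp_rot"]);R1=Ro.from_euler("xyz",[np.pi,0,yaw])
    print("tcp",np.round(s["tcp_pos"],4),np.round(s["tcp_rot"],3),"t",round(s["time"],2),"w",round(s["grip_width"],4),"F",np.round(s["wrist_force"],1))
    print(" trans",np.round(R0.inv().apply(np.array(xyz)-s["tcp_pos"])*1e3,1).tolist(),"twist",np.round((R0.inv()*R1).as_rotvec(degrees=True),1).tolist())
E
python3 -c "
from h import *
plan([.457,.036,.25],np.pi-.09)"
```

```text
tcp [0.2053 0.6162 0.2303] [-3.14 -0.    2.82] t 0.1 w 0.0851 F [-0.4  0.7  0.3]
 trans [-422.2, -470.8, -19.0] twist [-0.1, -0.0, -13.3]
```

Request:
drive_tool(targets=[{"translation":[-34,-38,-20],"twist":[0,0,-2],"fingers":85},{"translation":[-68,-75,-20],"twist":[0,0,-4],"fingers":85},{"translation":[-102,-113,-20],"twist":[0,0,-6],"fingers":85},{"translation":[-136,-151,-20],"twist":[0,0,-8],"fingers":85},{"translation":[-170,-189,-20],"twist":[0,0,-10],"fingers":85},{"translation":[-204,-227,-20],"twist":[0,0,-12],"fingers":85},{"translation":[-238,-265,-20],"twist":[0,0,-13],"fingers":85},{"translation":[-272,-303,-20],"twist":[0,0,-13],"fingers":85}], force=50)

```text
time: 0.9
tcp_pos: [0.3636, 0.2511, 0.251]
tcp_rot: [-3.142, 0.0, 3.048]
wrist_force: [1.2, 0.3, -0.4]
grip_width: 0.0851
grasp_force: 0.0
```

```bash
python3 -c "
from h import *
plan([.457,.036,.25],np.pi-.09)"
```

```text
tcp [0.3636 0.2511 0.251 ] [-3.142  0.     3.048] t 0.9 w 0.0851 F [ 1.2  0.3 -0.4]
 trans [-113.2, -205.4, 1.1] twist [-0.0, 0.0, -0.2]
```

Request:
drive_tool(targets=[{"translation":[-20,-36,0],"twist":[0,0,0],"fingers":85},{"translation":[-42,-76,0],"twist":[0,0,0],"fingers":85},{"translation":[-64,-116,0],"twist":[0,0,0],"fingers":85},{"translation":[-86,-156,0],"twist":[0,0,0],"fingers":85},{"translation":[-104,-188,0],"twist":[0,0,0],"fingers":85},{"translation":[-113,-205,0],"twist":[0,0,0],"fingers":85},{"translation":[-113,-205,0],"twist":[0,0,0],"fingers":85},{"translation":[-113,-205,0],"twist":[0,0,0],"fingers":85}])

```text
time: 1.7
tcp_pos: [0.4563, 0.0383, 0.2509]
tcp_rot: [3.141, -0.001, 3.046]
wrist_force: [-0.1, -0.6, -0.0]
grip_width: 0.085
grasp_force: 0.0
```

```bash
python3 - <<'E'
from h import *
import cv2
plan([.457,.036,.139],np.pi-.09)
a=bot.snapshot("scene")[:,:,::-1];b=bot.snapshot("top")[:,:,::-1]
c=lambda im,x,y,w,h,k:cv2.resize(im[y:y+h,x:x+w],None,fx=k,fy=k,interpolation=cv2.INTER_CUBIC)
cv2.imwrite("pics/v1.png",np.hstack([c(a,300,110,100,140,4),c(b,265,150,100,140,4)]))
E
```

```text
tcp [0.4563 0.0383 0.2509] [ 3.141e+00 -1.000e-03  3.046e+00] t 1.7 w 0.085 F [-0.1 -0.6 -0. ]
 trans [-1.1, -2.3, 111.9] twist [0.0, -0.1, -0.3]
```

View pics/v1.png

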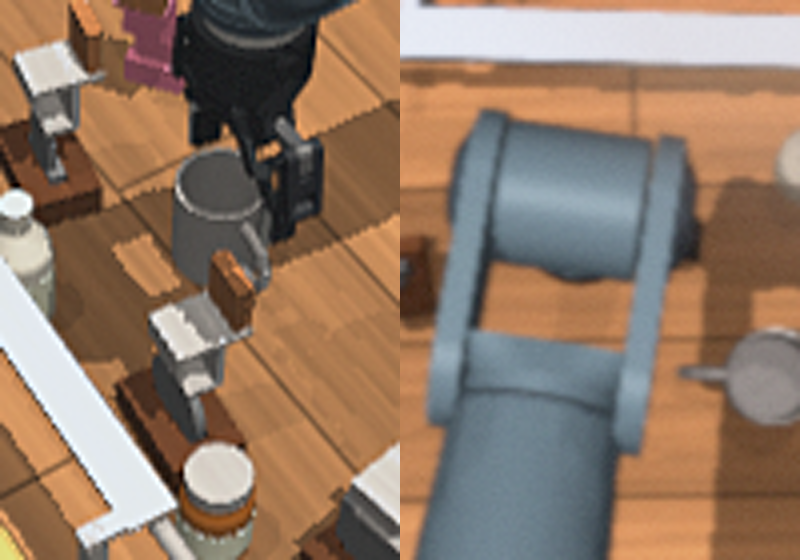

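The view shows the gripper open above and behind the round tag's tab, which is at (230,285) in the crop. Descending.

Request:
drive_tool(targets=[{"translation":[-1,-2,20],"twist":[0,0,0],"fingers":85},{"translation":[-1,-2,45],"twist":[0,0,0],"fingers":85},{"translation":[-1,-2,70],"twist":[0,0,0],"fingers":85},{"translation":[-1,-2,90],"twist":[0,0,0],"fingers":85},{"translation":[-1,-2,104],"twist":[0,0,0],"fingers":85},{"translation":[-1,-2,112],"twist":[0,0,0],"fingers":85},{"translation":[-1,-2,112],"twist":[0,0,0],"fingers":85},{"translation":[-1,-2,112],"twist":[0,0,0],"fingers":85}])

```text
time: 2.6
tcp_pos: [0.4578, 0.0365, 0.14]
tcp_rot: [-3.142, 0.001, 3.048]
wrist_force: [0.2, 0.8, 0.2]
grip_width: 0.085
grasp_force: 0.0
```

```bash
python3 - <<'E'
from h import *
import cv2
plan([.457,.036,.139],np.pi-.09)
a=bot.snapshot("scene")[:,:,::-1]
c=lambda im,x,y,w,h,k:cv2.resize(im[y:y+h,x:x+w],None,fx=k,fy=k,interpolation=cv2.INTER_CUBIC)
cv2.imwrite("pics/v2.png",c(a,305,140,90,90,6))
E
```

```text
tcp [0.4578 0.0365 0.14  ] [-3.142e+00  1.000e-03  3.048e+00] t 2.6 w 0.085 F [0.2 0.8 0.2]
 trans [0.7, -0.5, 1.0] twist [-0.0, 0.1, -0.2]
```

View pics/v2.png

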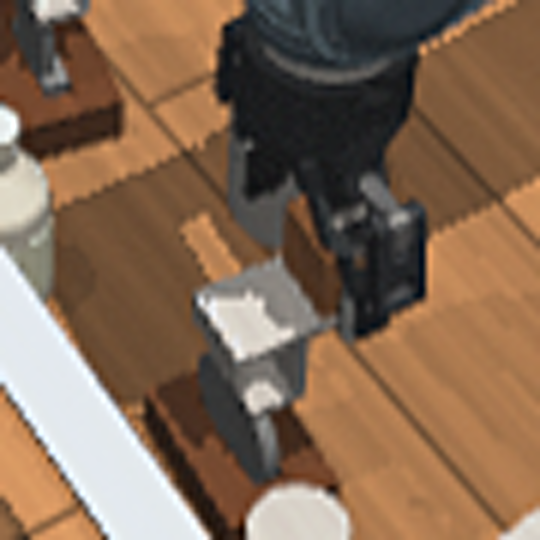

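The tab, at (315,255) in the crop, is between the fingers. Closing.

Request:
drive_tool(targets=[{"translation":[0,0,0],"twist":[0,0,0],"fingers":60},{"translation":[0,0,0],"twist":[0,0,0],"fingers":50},{"translation":[0,0,0],"twist":[0,0,0],"fingers":44},{"translation":[0,0,0],"twist":[0,0,0],"fingers":35},{"translation":[0,0,0],"twist":[0,0,0],"fingers":35},{"translation":[0,0,0],"twist":[0,0,0],"fingers":35},{"translation":[0,0,0],"twist":[0,0,0],"fingers":35},{"translation":[0,0,0],"twist":[0,0,0],"fingers":35}], force=50)

```text
time: 3.45
tcp_pos: [0.4577, 0.0361, 0.1398]
tcp_rot: [3.141, 0.001, 3.047]
wrist_force: [-1.1, 0.4, 5.3]
grip_width: 0.0393
grasp_force: 50.6
```

Request:
drive_tool(targets=[{"translation":[0,0,-10],"twist":[0,0,0],"fingers":35},{"translation":[0,0,-25],"twist":[0,0,0],"fingers":35},{"translation":[0,0,-50],"twist":[0,0,0],"fingers":35},{"translation":[0,0,-80],"twist":[0,0,0],"fingers":35},{"translation":[0,0,-110],"twist":[0,0,0],"fingers":35},{"translation":[0,0,-130],"twist":[0,0,0],"fingers":35},{"translation":[0,0,-140],"twist":[0,0,0],"fingers":35},{"translation":[0,0,-140],"twist":[0,0,0],"fingers":35}])

```text
time: 4.25
tcp_pos: [0.4579, 0.0359, 0.2804]
tcp_rot: [-3.141, 0.002, 3.047]
wrist_force: [0.5, -0.7, -1.0]
grip_width: 0.0391
grasp_force: 50.7
```

```bash
python3 - <<'E'
from h import *
import cv2
plan(bot.observe()["tcp_pos"],np.pi-.043)
a=bot.snapshot("scene")[:,:,::-1]
c=lambda im,x,y,w,h,k:cv2.resize(im[y:y+h,x:x+w],None,fx=k,fy=k,interpolation=cv2.INTER_CUBIC)
cv2.imwrite("pics/v3.png",c(a,305,110,100,120,5))
E
```

```text
tcp [0.4579 0.0359 0.2804] [-3.141e+00  2.000e-03  3.047e+00] t 4.25 w 0.0391 F [ 0.5 -0.7 -1. ]
 trans [0.0, 0.0, 0.0] twist [-0.0, 0.1, -3.0]
```

View pics/v3.png

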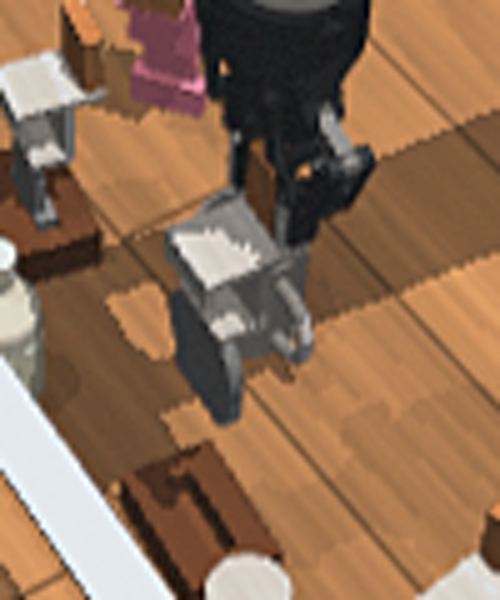

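The tag is held clear of the stand. The arch front corners are at crop pixels (165,235) and (197,292). I'll check its in-hand offset.

```bash
python3 - <<'E'
from h import *
t=bot.observe()["tcp_pos"];yaw=bot.observe()["tcp_rot"][2]-np.pi
L=[[18,-22,124],[18,22,124]];u=px([[165,235],[197,292]],(305,110),5)
f=lambda q:(proj("scene",T([t[0]+q[0]*np.cos(yaw)-q[1]*np.sin(yaw),t[1]+q[0]*np.sin(yaw)+q[1]*np.cos(yaw),yaw],L,q[2]))-u).ravel()
print(f([.034,0,t[2]-.131]))
r=least_squares(f,[.034,0,.14]);print(r.x,r.x[2]-t[2],r.fun)
ra=[.5945,-.0161,-.0433]
for n,x,z in(("approach",-45,.075),("in",1,.071),("seated",1,.0505)):
    p=T(ra,[[x-34,255,0]],0)[0];plan([p[0],p[1],z+.131],np.pi-.0433);print(n,p[:2],z+.131)
E
```

```text
[-0.04157955 -0.90636509  1.87274546 -0.38171043]
[-0.01182895 -0.08293102  0.03066746] -0.24824522407231467 [-0.51823932  0.36028177  0.51008395 -0.35461214]
tcp [0.4572 0.0361 0.2789] [-3.141 -0.     3.047] t 4.3 w 0.0394 F [ 0.5 -0.1 -1.6]
 trans [-49.6, 211.7, 72.9] twist [-0.0, -0.0, -3.0]
approach [0.5266121  0.24208062] 0.20600000000000002
tcp [0.4572 0.0361 0.2789] [-3.141 -0.     3.047] t 4.3 w 0.0394 F [ 0.5 -0.1 -1.6]
 trans [-95.5, 214.0, 76.9] twist [-0.0, -0.0, -3.0]
in [0.57256898 0.24008944] 0.202
tcp [0.4572 0.0361 0.2789] [-3.141 -0.     3.047] t 4.3 w 0.0394 F [ 0.5 -0.1 -1.6]
 trans [-95.5, 214.0, 97.4] twist [-0.0, -0.0, -3.0]
seated [0.57256898 0.24008944] 0.1815
```

Request:
drive_tool(targets=[{"translation":[-10,15,0],"twist":[0,0,-1],"fingers":35},{"translation":[-25,45,0],"twist":[0,0,-2],"fingers":35},{"translation":[-40,85,0],"twist":[0,0,-3],"fingers":35},{"translation":[-50,125,0],"twist":[0,0,-3],"fingers":35},{"translation":[-50,165,0],"twist":[0,0,-3],"fingers":35},{"translation":[-50,198,10],"twist":[0,0,-3],"fingers":35},{"translation":[-50,212,35],"twist":[0,0,-3],"fingers":35},{"translation":[-50,212,55],"twist":[0,0,-3],"fingers":35}])

```text
time: 5.1
tcp_pos: [0.5258, 0.2441, 0.2208]
tcp_rot: [-3.141, -0.004, 3.102]
wrist_force: [-0.5, -0.2, -0.9]
grip_width: 0.0392
grasp_force: 51.0
```

Request:
drive_tool(targets=[{"translation":[0,0,8],"twist":[0,0,0],"fingers":35},{"translation":[0,0,16],"twist":[0,0,0],"fingers":35},{"translation":[0,0,18],"twist":[0,0,0],"fingers":35},{"translation":[0,0,18],"twist":[0,0,0],"fingers":35},{"translation":[0,0,18],"twist":[0,0,0],"fingers":35},{"translation":[0,0,18],"twist":[0,0,0],"fingers":35},{"translation":[0,0,18],"twist":[0,0,0],"fingers":35},{"translation":[0,0,18],"twist":[0,0,0],"fingers":35}])

```text
time: 5.9
tcp_pos: [0.5274, 0.2424, 0.2067]
tcp_rot: [3.141, 0.001, 3.099]
wrist_force: [-0.3, -0.2, -0.8]
grip_width: 0.0399
grasp_force: 50.9
```

```bash
python3 - <<'E'
from h import *
import cv2
ra=[.5945,-.0161,-.0433]
p=T(ra,[[1-34,255,0]],0)[0];plan([p[0],p[1],.202],np.pi-.0433)
a=bot.snapshot("scene")[:,:,::-1]
c=lambda im,x,y,w,h,k:cv2.resize(im[y:y+h,x:x+w],None,fx=k,fy=k,interpolation=cv2.INTER_CUBIC)
cv2.imwrite("pics/v4.png",c(a,320,190,100,120,5))
E
```

```text
tcp [0.5274 0.2424 0.2067] [3.141e+00 1.000e-03 3.099e+00] t 5.9 w 0.0399 F [-0.3 -0.2 -0.8]
 trans [-45.2, -0.4, 4.7] twist [0.0, 0.0, 0.0]
```

View pics/v4.png

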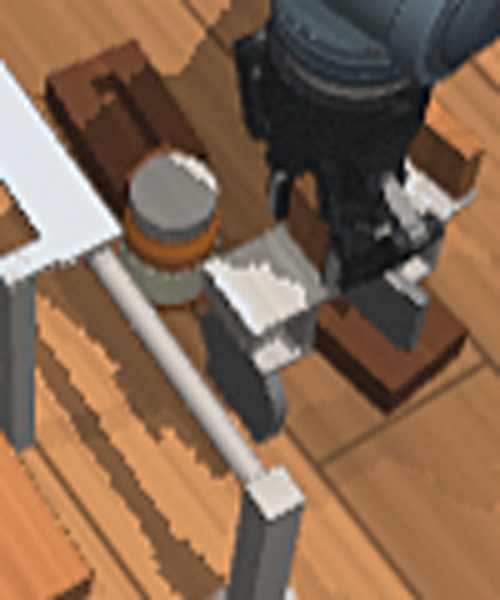

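The tag sits just short of the rail in the gap: its arch front corners are at (207,268) and (258,335), and the rail runs (100,255)–(255,478) in the crop. Advancing.

```bash
python3 - <<'E'
from h import *
s=bot.observe();t=s["tcp_pos"];yaw=s["tcp_rot"][2]-np.pi
o=[t[0]+.034*np.cos(yaw),t[1]+.034*np.sin(yaw),yaw]
print(proj("scene",T(o,[[18,-22,124],[18,22,124]],t[2]-.131))-px([[207,268],[258,335]],(320,190),5))
ra=[.5945,-.0161,-.0433]
print(proj("scene",T(ra,[[0,190,160],[0,329,160]],0)),px([[100,255],[255,478]],(320,190),5))
E
```

```text
[[-0.73436003 -0.36353947]
 [-0.91209299  0.04716095]]
[[341.2316279  242.53735753]
 [371.79973684 286.22779089]] [[339.6 240.6]
 [370.6 285.2]]
```

Request:
drive_tool(targets=[{"translation":[-3,0,5],"twist":[0,0,0],"fingers":35},{"translation":[-10,0,5],"twist":[0,0,0],"fingers":35},{"translation":[-17,0,5],"twist":[0,0,0],"fingers":35},{"translation":[-24,0,5],"twist":[0,0,0],"fingers":35},{"translation":[-31,0,5],"twist":[0,0,0],"fingers":35},{"translation":[-38,0,5],"twist":[0,0,0],"fingers":35},{"translation":[-43,0,5],"twist":[0,0,0],"fingers":35},{"translation":[-45,0,5],"twist":[0,0,0],"fingers":35}])

```text
time: 6.75
tcp_pos: [0.5728, 0.2404, 0.2013]
tcp_rot: [-3.142, 0.0, 3.099]
wrist_force: [0.2, 0.2, -1.2]
grip_width: 0.0393
grasp_force: 51.0
```

Request:
drive_tool(targets=[{"translation":[0,0,3],"twist":[0,0,0],"fingers":35},{"translation":[0,0,7],"twist":[0,0,0],"fingers":35},{"translation":[0,0,11],"twist":[0,0,0],"fingers":35},{"translation":[0,0,14],"twist":[0,0,0],"fingers":35},{"translation":[0,0,16],"twist":[0,0,0],"fingers":35},{"translation":[0,0,18],"twist":[0,0,0],"fingers":35},{"translation":[0,0,19],"twist":[0,0,0],"fingers":35},{"translation":[0,0,19],"twist":[0,0,0],"fingers":35}])

```text
time: 7.55
tcp_pos: [0.5722, 0.2405, 0.1822]
tcp_rot: [-3.142, -0.0, 3.099]
wrist_force: [0.0, -0.2, -0.8]
grip_width: 0.0395
grasp_force: 51.0
```

```bash
python3 - <<'E'
from h import *
ra=[.5945,-.0161,-.0433]
p=T(ra,[[1-34,-192,0]],0)[0];plan([p[0],p[1],.183],np.pi-.0433)
E
```

```text
tcp [0.5722 0.2405 0.1822] [-3.142 -0.     3.099] t 7.55 w 0.0395 F [ 0.  -0.2 -0.8]
 trans [-0.1, -447.4, -0.8] twist [-0.0, -0.0, 0.0]
```

Request:
drive_tool(targets=[{"translation":[0,-5,0],"twist":[0,0,0],"fingers":35},{"translation":[0,-15,0],"twist":[0,0,0],"fingers":35},{"translation":[0,-30,0],"twist":[0,0,0],"fingers":35},{"translation":[0,-45,0],"twist":[0,0,0],"fingers":35},{"translation":[0,-60,0],"twist":[0,0,0],"fingers":35},{"translation":[0,-75,0],"twist":[0,0,0],"fingers":35},{"translation":[0,-90,0],"twist":[0,0,0],"fingers":35},{"translation":[0,-105,0],"twist":[0,0,0],"fingers":35}])

```text
time: 8.35
tcp_pos: [0.5677, 0.1341, 0.1823]
tcp_rot: [-3.142, 0.0, 3.099]
wrist_force: [-0.4, -0.7, -1.2]
grip_width: 0.0394
grasp_force: 51.0
```

Request:
drive_tool(targets=[{"translation":[0,-18,0],"twist":[0,0,0],"fingers":35},{"translation":[0,-36,0],"twist":[0,0,0],"fingers":35},{"translation":[0,-54,0],"twist":[0,0,0],"fingers":35},{"translation":[0,-72,0],"twist":[0,0,0],"fingers":35},{"translation":[0,-90,0],"twist":[0,0,0],"fingers":35},{"translation":[0,-108,0],"twist":[0,0,0],"fingers":35},{"translation":[0,-126,0],"twist":[0,0,0],"fingers":35},{"translation":[0,-144,0],"twist":[0,0,0],"fingers":35}])

```text
time: 9.15
tcp_pos: [0.5614, -0.0097, 0.1824]
tcp_rot: [-3.142, 0.0, 3.099]
wrist_force: [-0.4, 0.4, -0.4]
grip_width: 0.0397
grasp_force: 51.0
```

```bash
python3 - <<'E'
from h import *
ra=[.5945,-.0161,-.0433]
p=T(ra,[[1-34,-192,0]],0)[0];plan([p[0],p[1],.182],np.pi-.0433)
E
```

```text
tcp [ 0.5614 -0.0097  0.1824] [-3.142  0.     3.099] t 9.15 w 0.0397 F [-0.4  0.4 -0.4]
 trans [-0.2, -196.9, 0.4] twist [-0.0, 0.0, 0.0]
```

Request:
drive_tool(targets=[{"translation":[0,-18,0],"twist":[0,0,0],"fingers":35},{"translation":[0,-43,0],"twist":[0,0,0],"fingers":35},{"translation":[0,-73,0],"twist":[0,0,0],"fingers":35},{"translation":[0,-103,0],"twist":[0,0,0],"fingers":35},{"translation":[0,-133,0],"twist":[0,0,0],"fingers":35},{"translation":[0,-163,0],"twist":[0,0,0],"fingers":35},{"translation":[0,-186,0],"twist":[0,0,0],"fingers":35},{"translation":[0,-197,0],"twist":[0,0,0],"fingers":35}])

```text
time: 9.95
tcp_pos: [0.5528, -0.2075, 0.1824]
tcp_rot: [-3.141, 0.0, 3.097]
wrist_force: [-0.5, -0.5, -1.2]
grip_width: 0.0394
grasp_force: 51.0
```

Request:
drive_tool(targets=[{"translation":[0,0,0],"twist":[0,0,0],"fingers":35},{"translation":[0,0,1],"twist":[0,0,0],"fingers":35},{"translation":[0,0,1.5],"twist":[0,0,0],"fingers":35},{"translation":[0,0,2],"twist":[0,0,0],"fingers":35},{"translation":[0,0,2.5],"twist":[0,0,0],"fingers":35},{"translation":[0,0,2.5],"twist":[0,0,0],"fingers":35},{"translation":[0,0,2.5],"twist":[0,0,0],"fingers":35},{"translation":[0,0,2.5],"twist":[0,0,0],"fingers":35}])

```text
time: 10.75
tcp_pos: [0.5536, -0.2045, 0.1807]
tcp_rot: [3.141, 0.001, 3.1]
wrist_force: [-1.8, 2.9, 4.3]
grip_width: 0.0396
grasp_force: 51.8
```

Request:
drive_tool(targets=[{"translation":[0,0,0],"twist":[0,0,0],"fingers":42},{"translation":[0,0,0],"twist":[0,0,0],"fingers":46},{"translation":[0,0,0],"twist":[0,0,0],"fingers":54},{"translation":[0,0,0],"twist":[0,0,0],"fingers":64},{"translation":[0,0,0],"twist":[0,0,0],"fingers":75},{"translation":[0,0,0],"twist":[0,0,0],"fingers":75},{"translation":[0,0,0],"twist":[0,0,0],"fingers":75},{"translation":[0,0,0],"twist":[0,0,0],"fingers":75}])

```text
time: 11.55
tcp_pos: [0.5533, -0.2051, 0.1798]
tcp_rot: [-3.142, 0.0, 3.099]
wrist_force: [-0.0, 0.4, -0.3]
grip_width: 0.0749
grasp_force: 0.0
```

Request:
drive_tool(targets=[{"translation":[0,0,-8],"twist":[0,0,0],"fingers":75},{"translation":[0,0,-20],"twist":[0,0,0],"fingers":75},{"translation":[0,0,-40],"twist":[0,0,0],"fingers":75},{"translation":[0,0,-65],"twist":[0,0,0],"fingers":85},{"translation":[0,0,-90],"twist":[0,0,0],"fingers":85},{"translation":[0,0,-110],"twist":[0,0,0],"fingers":85},{"translation":[0,0,-120],"twist":[0,0,0],"fingers":85},{"translation":[0,0,-120],"twist":[0,0,0],"fingers":85}])

```text
time: 12.35
tcp_pos: [0.5541, -0.2056, 0.3024]
tcp_rot: [-3.139, 0.004, 3.099]
wrist_force: [0.4, -0.3, 0.1]
grip_width: 0.0848
grasp_force: 0.0
```

```bash
python3 - <<'E'
from h import *
sq=[.4477,.2134,.1361]
p=T(sq,[[-34,0,0]],0)[0];print(p);plan([p[0],p[1],.25],-np.pi+.12)
E
```

```text
[0.41401441 0.20878687 0.        ]
tcp [ 0.5541 -0.2056  0.3024] [-3.139  0.004  3.099] t 12.35 w 0.0848 F [ 0.4 -0.3  0.1]
 trans [157.7, 408.1, 50.9] twist [-0.1, 0.2, -9.3]
```

Request:
drive_tool(targets=[{"translation":[15,38,0],"twist":[0,0,-1],"fingers":85},{"translation":[32,83,0],"twist":[0,0,-3],"fingers":85},{"translation":[49,128,0],"twist":[0,0,-5],"fingers":85},{"translation":[66,173,0],"twist":[0,0,-7],"fingers":85},{"translation":[83,218,0],"twist":[0,0,-9],"fingers":85},{"translation":[100,263,0],"twist":[0,0,-9.3],"fingers":85},{"translation":[117,308,0],"twist":[0,0,-9.3],"fingers":85},{"translation":[134,353,0],"twist":[0,0,-9.3],"fingers":85}])

```text
time: 13.15
tcp_pos: [0.4329, 0.1548, 0.2986]
tcp_rot: [3.141, -0.002, -3.022]
wrist_force: [0.5, 0.5, -0.1]
grip_width: 0.0851
grasp_force: 0.0
```

```bash
python3 - <<'E'
from h import *
plan([.415,.209,.24],-np.pi+.12)
E
```

```text
tcp [0.4329 0.1548 0.2986] [ 3.141e+00 -2.000e-03 -3.022e+00] t 13.15 w 0.0851 F [ 0.5  0.5 -0.1]
 trans [11.2, 55.9, 58.7] twist [0.0, -0.1, -0.0]
```

Request:
drive_tool(targets=[{"translation":[5,25,5],"twist":[0,0,0],"fingers":85},{"translation":[10,46,15],"twist":[0,0,0],"fingers":85},{"translation":[11,55,30],"twist":[0,0,0],"fingers":85},{"translation":[11,55,45],"twist":[0,0,0],"fingers":85},{"translation":[11,55,55],"twist":[0,0,0],"fingers":85},{"translation":[11,55,59],"twist":[0,0,0],"fingers":85},{"translation":[11,55,59],"twist":[0,0,0],"fingers":85},{"translation":[11,55,59],"twist":[0,0,0],"fingers":85}])

```text
time: 13.95
tcp_pos: [0.4175, 0.2062, 0.2413]
tcp_rot: [3.142, 0.001, -3.023]
wrist_force: [0.7, 0.3, 0.0]
grip_width: 0.085
grasp_force: 0.0
```

```bash
python3 - <<'E'
from h import *
plan([.415,.209,.1395],-np.pi+.12)
E
```

```text
tcp [0.4175 0.2062 0.2413] [ 3.142e+00  1.000e-03 -3.023e+00] t 13.95 w 0.085 F [0.7 0.3 0. ]
 trans [2.2, 3.1, 101.8] twist [0.0, 0.0, -0.1]
```

Request:
drive_tool(targets=[{"translation":[2,3,15],"twist":[0,0,0],"fingers":85},{"translation":[2,3,40],"twist":[0,0,0],"fingers":85},{"translation":[2,3,65],"twist":[0,0,0],"fingers":85},{"translation":[2,3,85],"twist":[0,0,0],"fingers":85},{"translation":[2,3,97],"twist":[0,0,0],"fingers":85},{"translation":[2,3,102],"twist":[0,0,0],"fingers":85},{"translation":[2,3,102],"twist":[0,0,0],"fingers":85},{"translation":[2,3,102],"twist":[0,0,0],"fingers":85}])

```text
time: 14.75
tcp_pos: [0.4153, 0.2095, 0.1397]
tcp_rot: [3.141, 0.002, -3.022]
wrist_force: [0.7, -0.3, 0.6]
grip_width: 0.085
grasp_force: 0.0
```

Request:
drive_tool(targets=[{"translation":[0,0,0],"twist":[0,0,0],"fingers":60},{"translation":[0,0,0],"twist":[0,0,0],"fingers":50},{"translation":[0,0,0],"twist":[0,0,0],"fingers":44},{"translation":[0,0,0],"twist":[0,0,0],"fingers":35},{"translation":[0,0,0],"twist":[0,0,0],"fingers":35},{"translation":[0,0,0],"twist":[0,0,0],"fingers":35},{"translation":[0,0,0],"twist":[0,0,0],"fingers":35},{"translation":[0,0,0],"twist":[0,0,0],"fingers":35}], force=50)

```text
time: 15.55
tcp_pos: [0.4149, 0.2094, 0.1394]
tcp_rot: [3.142, 0.001, -3.022]
wrist_force: [-0.9, -0.4, 5.6]
grip_width: 0.0391
grasp_force: 50.8
```

Request:
drive_tool(targets=[{"translation":[0,0,-10],"twist":[0,0,0],"fingers":35},{"translation":[0,0,-25],"twist":[0,0,0],"fingers":35},{"translation":[0,0,-50],"twist":[0,0,0],"fingers":35},{"translation":[0,0,-80],"twist":[0,0,0],"fingers":35},{"translation":[0,0,-110],"twist":[0,0,0],"fingers":35},{"translation":[0,0,-130],"twist":[0,0,0],"fingers":35},{"translation":[0,0,-140],"twist":[0,0,0],"fingers":35},{"translation":[0,0,-140],"twist":[0,0,0],"fingers":35}])

```text
time: 16.35
tcp_pos: [0.415, 0.2094, 0.2799]
tcp_rot: [3.141, 0.002, -3.022]
wrist_force: [0.0, 0.6, -2.4]
grip_width: 0.0394
grasp_force: 50.6
```

```bash
python3 - <<'E'
from h import *
import cv2
a=bot.snapshot("scene")[:,:,::-1];b=bot.snapshot("top")[:,:,::-1]
c=lambda im,x,y,w,h,k:cv2.resize(im[y:y+h,x:x+w],None,fx=k,fy=k,interpolation=cv2.INTER_CUBIC)
cv2.imwrite("pics/v5.png",np.hstack([c(a,360,150,80,120,5),c(a,225,90,100,150,4)]))
ra=[.5945,-.0161,-.0433]
for x,z in((-45,.206),(1,.202)):
    p=T(ra,[[x-34,255,0]],0)[0];plan([p[0],p[1],z],np.pi-.0433)
E
```

```text
tcp [0.4139 0.2091 0.2775] [-3.141e+00 -2.000e-03 -3.022e+00] t 16.45 w 0.0394 F [-0.1  0.2 -2.2]
 trans [-116.0, 19.3, 71.2] twist [-0.0, -0.1, 9.3]
tcp [0.4139 0.2091 0.2775] [-3.141e+00 -2.000e-03 -3.022e+00] t 16.45 w 0.0394 F [-0.1  0.2 -2.2]
 trans [-161.4, 11.8, 75.1] twist [-0.0, -0.1, 9.3]
```

View pics/v5.png

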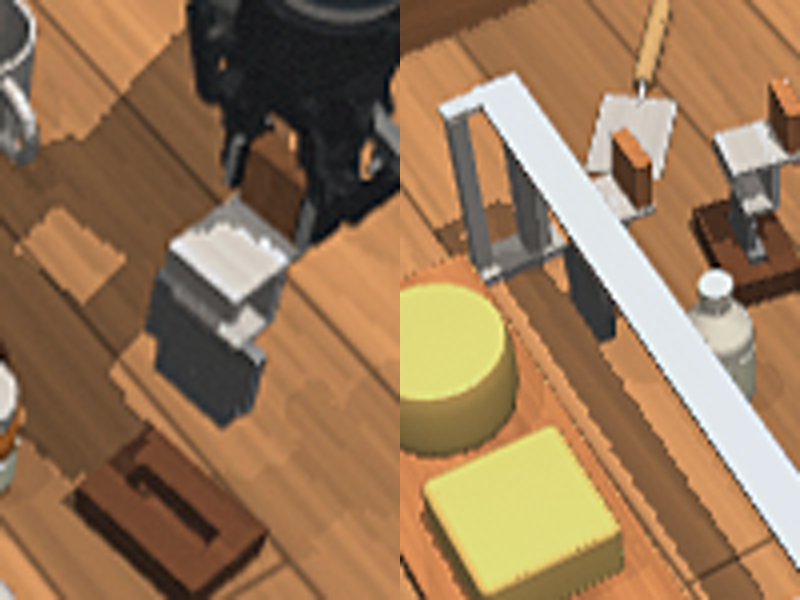

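The square tag is well held. The round tag hangs upright on the rail, with its tab at (632,170) in the right half. Next I check the offsets and carry the square tag over.

```bash
python3 - <<'E'
from h import *
s=bot.observe();t=s["tcp_pos"];yaw=s["tcp_rot"][2]+np.pi
o=[t[0]+.034*np.cos(yaw),t[1]+.034*np.sin(yaw),yaw]
print(proj("scene",T(o,[[18,-22,124],[18,22,124]],t[2]-.131))-px([[168,250],[238,305]],(360,150),5))
ra=[.5945,-.0161,-.0433]
o=T(ra,[[0,-192,0]],0)[0];o[2]=ra[2]
print(proj("scene",T(o,[[-27,-20,168],[-41,-20,168],[-41,20,168],[-27,20,168]],.049)),px([[212,135],[225,128],[252,160],[238,175]],(225,90),4))
E
```

```text
[[ 0.36312032 -0.85481087]
 [-0.59959335 -0.17869473]]
[[275.84345813 122.26698688]
 [280.23373554 120.45896634]
 [286.82325027 129.38441617]
 [282.39008895 131.24418928]] [[277.625 123.375]
 [280.875 121.625]
 [287.625 129.625]
 [284.125 133.375]]
```

Request:
drive_tool(targets=[{"translation":[-12,2,0],"twist":[0,0,2],"fingers":35},{"translation":[-32,5,0],"twist":[0,0,5],"fingers":35},{"translation":[-56,9,0],"twist":[0,0,7],"fingers":35},{"translation":[-80,13,5],"twist":[0,0,9.3],"fingers":35},{"translation":[-100,17,22],"twist":[0,0,9.3],"fingers":35},{"translation":[-112,19,42],"twist":[0,0,9.3],"fingers":35},{"translation":[-116,19,60],"twist":[0,0,9.3],"fingers":35},{"translation":[-116,19,71],"twist":[0,0,9.3],"fingers":35}])

```text
time: 17.25
tcp_pos: [0.5261, 0.2416, 0.2037]
tcp_rot: [-3.14, -0.006, 3.099]
wrist_force: [-1.1, 0.2, -1.8]
grip_width: 0.0392
grasp_force: 50.6
```

```bash
python3 - <<'E'
from h import *
ra=[.5945,-.0161,-.0433]
p=T(ra,[[1-34,255,0]],0)[0];plan([p[0],p[1],.202],np.pi-.0433)
E
```

```text
tcp [0.5261 0.2416 0.2037] [-3.14  -0.006  3.099] t 17.25 w 0.0392 F [-1.1  0.2 -1.8]
 trans [-46.5, 0.5, 1.5] twist [-0.1, -0.3, 0.0]
```

Request:
drive_tool(targets=[{"translation":[0,0,3],"twist":[0,0,0],"fingers":35},{"translation":[-7,0,3],"twist":[0,0,0],"fingers":35},{"translation":[-14,0,3],"twist":[0,0,0],"fingers":35},{"translation":[-22,0,3],"twist":[0,0,0],"fingers":35},{"translation":[-30,0,3],"twist":[0,0,0],"fingers":35},{"translation":[-38,0,3],"twist":[0,0,0],"fingers":35},{"translation":[-44,0,3],"twist":[0,0,0],"fingers":35},{"translation":[-46,0,3],"twist":[0,0,0],"fingers":35}])

```text
time: 18.05
tcp_pos: [0.5742, 0.2399, 0.2048]
tcp_rot: [3.142, 0.0, 3.099]
wrist_force: [-0.3, -0.1, -1.6]
grip_width: 0.0397
grasp_force: 50.7
```

Request:
drive_tool(targets=[{"translation":[1,0,3],"twist":[0,0,0],"fingers":35},{"translation":[1,0,8],"twist":[0,0,0],"fingers":35},{"translation":[1,0,12],"twist":[0,0,0],"fingers":35},{"translation":[1,0,16],"twist":[0,0,0],"fingers":35},{"translation":[1,0,19],"twist":[0,0,0],"fingers":35},{"translation":[1,0,21],"twist":[0,0,0],"fingers":35},{"translation":[1,0,22],"twist":[0,0,0],"fingers":35},{"translation":[1,0,22],"twist":[0,0,0],"fingers":35}])

```text
time: 18.85
tcp_pos: [0.5724, 0.2401, 0.1827]
tcp_rot: [-3.142, -0.0, 3.099]
wrist_force: [0.2, 0.5, -1.3]
grip_width: 0.0397
grasp_force: 50.7
```

```bash
python3 - <<'E'
from h import *
ra=[.5945,-.0161,-.0433]
p=T(ra,[[1-34,-41,0]],0)[0];print(p);plan([p[0],p[1],.182],np.pi-.0433)
E
```

```text
[ 0.55975619 -0.05563312  0.        ]
tcp [0.5724 0.2401 0.1827] [-3.142 -0.     3.099] t 18.85 w 0.0397 F [ 0.2  0.5 -1.3]
 trans [0.1, -296.0, 0.7] twist [-0.0, -0.0, 0.0]
```

Request:
drive_tool(targets=[{"translation":[0,-5,0.5],"twist":[0,0,0],"fingers":35},{"translation":[0,-18,0.5],"twist":[0,0,0],"fingers":35},{"translation":[0,-36,0.5],"twist":[0,0,0],"fingers":35},{"translation":[0,-54,0.5],"twist":[0,0,0],"fingers":35},{"translation":[0,-72,0.5],"twist":[0,0,0],"fingers":35},{"translation":[0,-90,0.5],"twist":[0,0,0],"fingers":35},{"translation":[0,-108,0.5],"twist":[0,0,0],"fingers":35},{"translation":[0,-126,0.5],"twist":[0,0,0],"fingers":35}])

```text
time: 19.65
tcp_pos: [0.5668, 0.1119, 0.1824]
tcp_rot: [-3.141, 0.0, 3.098]
wrist_force: [-0.3, 0.2, -1.7]
grip_width: 0.0394
grasp_force: 50.7
```

Request:
drive_tool(targets=[{"translation":[0,-20,0],"twist":[0,0,0],"fingers":35},{"translation":[0,-45,0],"twist":[0,0,0],"fingers":35},{"translation":[0,-75,0],"twist":[0,0,0],"fingers":35},{"translation":[0,-105,0],"twist":[0,0,0],"fingers":35},{"translation":[0,-135,0],"twist":[0,0,0],"fingers":35},{"translation":[0,-155,0],"twist":[0,0,0],"fingers":35},{"translation":[0,-168,0],"twist":[0,0,0],"fingers":35},{"translation":[0,-170,0],"twist":[0,0,0],"fingers":35}])

```text
time: 20.45
tcp_pos: [0.5595, -0.0576, 0.1824]
tcp_rot: [-3.141, 0.0, 3.096]
wrist_force: [0.2, 1.3, -1.7]
grip_width: 0.039
grasp_force: 50.7
```

Request:
drive_tool(targets=[{"translation":[0,0,0],"twist":[0,0,0],"fingers":35},{"translation":[0,0,1],"twist":[0,0,0],"fingers":35},{"translation":[0,0,1.5],"twist":[0,0,0],"fingers":35},{"translation":[0,0,2],"twist":[0,0,0],"fingers":35},{"translation":[0,0,2],"twist":[0,0,0],"fingers":35},{"translation":[0,0,2],"twist":[0,0,0],"fingers":35},{"translation":[0,0,2],"twist":[0,0,0],"fingers":35},{"translation":[0,0,2],"twist":[0,0,0],"fingers":35}])

```text
time: 21.25
tcp_pos: [0.56, -0.0556, 0.1804]
tcp_rot: [3.142, 0.0, 3.099]
wrist_force: [1.3, 0.8, -0.3]
grip_width: 0.0392
grasp_force: 51.0
```

Request:
drive_tool(targets=[{"translation":[0,0,0.5],"twist":[0,0,0],"fingers":42},{"translation":[0,0,0.5],"twist":[0,0,0],"fingers":46},{"translation":[0,0,0.5],"twist":[0,0,0],"fingers":54},{"translation":[0,0,0],"twist":[0,0,0],"fingers":64},{"translation":[0,0,0],"twist":[0,0,0],"fingers":75},{"translation":[0,0,0],"twist":[0,0,0],"fingers":75},{"translation":[0,0,0],"twist":[0,0,0],"fingers":75},{"translation":[0,0,0],"twist":[0,0,0],"fingers":75}])

```text
time: 22.05
tcp_pos: [0.5598, -0.0556, 0.1803]
tcp_rot: [-3.142, -0.0, 3.099]
wrist_force: [-0.6, -0.2, -0.0]
grip_width: 0.0748
grasp_force: 0.0
```

Request:
drive_tool(targets=[{"translation":[0,0,-8],"twist":[0,0,0],"fingers":75},{"translation":[0,0,-20],"twist":[0,0,0],"fingers":75},{"translation":[0,0,-40],"twist":[0,0,0],"fingers":75},{"translation":[0,0,-65],"twist":[0,0,0],"fingers":75},{"translation":[0,0,-90],"twist":[0,0,0],"fingers":75},{"translation":[0,0,-110],"twist":[0,0,0],"fingers":75},{"translation":[0,0,-120],"twist":[0,0,0],"fingers":75},{"translation":[0,0,-120],"twist":[0,0,0],"fingers":75}])

```text
time: 22.85
tcp_pos: [0.5607, -0.0559, 0.3028]
tcp_rot: [-3.14, 0.004, 3.099]
wrist_force: [0.7, 0.2, -0.3]
grip_width: 0.075
grasp_force: 0.0
```

Request:
drive_tool(targets=[{"translation":[25,0,0],"twist":[0,0,0],"fingers":75},{"translation":[50,0,0],"twist":[0,0,0],"fingers":75},{"translation":[80,0,0],"twist":[0,0,0],"fingers":75},{"translation":[110,0,0],"twist":[0,0,0],"fingers":75},{"translation":[130,0,0],"twist":[0,0,0],"fingers":75},{"translation":[140,0,0],"twist":[0,0,0],"fingers":75},{"translation":[140,0,0],"twist":[0,0,0],"fingers":75},{"translation":[140,0,0],"twist":[0,0,0],"fingers":75}])

```text
time: 23.65
tcp_pos: [0.4203, -0.0498, 0.3001]
tcp_rot: [3.141, -0.0, 3.099]
wrist_force: [0.1, -0.2, 0.1]
grip_width: 0.0754
grasp_force: 0.0
```

All ten views are used, so I'll check both hung tabs numerically by template: the orange top of each tab against its projected position.

```bash
python3 - <<'E'
from h import *
import cv2
ra=[.5945,-.0161,-.0433]
for k in range(2):
  im=bot.snapshot("scene");hsv=cv2.cvtColor(im,cv2.COLOR_RGB2HSV)
  ref=cv2.cvtColor(cv2.imread("pics/scene0.png"),cv2.COLOR_BGR2HSV)
  d=np.abs(im.astype(int)-cv2.imread("pics/scene0.png")[:,:,::-1]).sum(2)
  for n,y in(("round",-192),("square",-41)):
    o=T(ra,[[0,y,0]],0)[0];o[2]=ra[2]
    C=[[x,yy,z] for x in(-41,-27) for yy in(-20,20) for z in(118,168)]
    h=cv2.convexHull(proj("scene",T(o,C,.049)).astype(np.float32))
    m=np.zeros(d.shape,np.uint8);cv2.fillConvexPoly(m,np.rint(h).astype(int),1)
    big=cv2.dilate(m,np.ones((13,13)))
    org=((hsv[:,:,0]<12)&(hsv[:,:,1]>110)&(d>40)&(big>0))
    f=lambda a:np.round([np.nonzero(a)[1].mean(),np.nonzero(a)[0].mean()],1)
    print(n,"exp",f(m),m.sum(),"obs",f(org),org.sum(),"IoU-in",(org&(m>0)).sum())
E
```

```text
round exp [282.  131.6] 201 obs [283.  133.7] 6 IoU-in 6
square exp [307.8 167.7] 211 obs [309.  159.5] 88 IoU-in 26
round exp [282.  131.6] 201 obs [281.5 132.3] 6 IoU-in 6
square exp [307.8 167.7] 211 obs [309.3 158.5] 87 IoU-in 18
```

```bash
python3 - <<'E'
from h import *
import cv2
ra=[.5945,-.0161,-.0433]
im=bot.snapshot("scene");ref=cv2.imread("pics/scene0.png")[:,:,::-1]
pt=lambda y:proj("scene",T(ra,[[-34,y,168+49]],0))[0]
a,b=pt(-192),pt(-41);print(a,b,"expected shift",b-a)
t=im[118:142,274:292]
r=cv2.matchTemplate(im[100:260,250:380],t,cv2.TM_CCOEFF_NORMED)
for _ in range(4):
    _,v,_,p=cv2.minMaxLoc(r);print(round(v,2),"shift",np.array(p)+[250-274,100-118]);cv2.circle(r,p,6,-1,-1)
d=(np.abs(im.astype(int)-ref).sum(2)>90).astype(int)
for row in range(146,200,2):print(row,''.join('#' if x else '.' for x in d[row,285:330]))
E
```

```text
[281.30277552 125.80587951] [307.48438499 161.48696024] expected shift [26.18160947 35.68108073]
1.0 shift [0 0]
0.73 shift [ 39 -13]
0.57 shift [20 15]
0.55 shift [63 74]
146 ............#..................#....#########
148 ............#........................#.......
150 .............................##......#.......
152 ..............#..............##.......#......
154 ...............#.......................#.....
156 ...............##....#..................##...
158 .................######..................###.
160 .................########................####
162 .................#########..............#####
164 .................###########.......##########
166 .................###########..###############
168 ................#############################
170 .............##...###########################
172 ...............#...##########################
174 .....................#######..........#######
176 ......................#####.............#####
178 ...................######..#...............##
180 ....................#.......................#
182 ....#.................#......................
184 ....##.......................................
186 ....####.....................................
188 ....#####....................................
190 ....######...................................
192 .....#######.................................
194 .....########................................
196 ...############..............................
198 ....############.............................
```

The square tab shows up at (302–313, 157–176), where the projection puts it, and its board shows below the strip. The round tag's tab also matched to about 1–2 px. Handing in.

```bash
python3 -c "
from plant import bot
print(bot.finish_job())"
```

```text
the job is handed in; nothing more can be done
None
```

I hung both tags on the rail, the round one at the round cheese and the square one at the square cheese, and handed the job in after about 24 s of robot time. No verdict came back, and the square tag's final position was checked only numerically because all ten picture views were used.

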